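# Bait and set the snap-trap tray for the night

### The job

Get the medicine hut's mouse-trap station ready for the night: stand every medium-size bait tub (the ones that just fit the trough, neither the smaller nor the larger look-alikes) upright on the floor of the tray's trough, then press the sprung arm down until it hooks on its hair-trigger catch. Last, hold down the slide's thumb lever and push the tray fully home, with the trap still set and the tubs still standing in the trough, leaving the other tubs and everything else on the table where they are.

Things in the scene. Friction and masses are not known exactly. Their poses are not given: they have to be found in the camera images.
- station: fixed low housing, grey sides, clear roof, 354 mm wide (y), 205 mm deep, roof top 100 mm above the table. Origin: table level, middle of its open front edge; its x points into the housing (away from the robot at yaw 0), y left, z up. Turned by up to about 0.12 rad. The tray slides out of its front along -x; a trap arm left sprung up meets the roof edge and keeps the tray from going home
- tray (a joint): shallow aluminium tray on a full-extension slide: 0 = fully out (start; the slide locks it there), 0.185 m = fully home. About 3 N of friction once unlocked, stays where left. 332 mm wide, 190 mm long, floor top 32 mm above the table, side rims to 46 mm, no rear wall; grey front panel 340 mm wide, 8 mm thick, from 28 to 80 mm above the table
- slide_lever (a joint): black thumb lever on the tray, just in front of its panel: 0 = up (tray locked), 0.010 m = fully down. Takes 3 N to start, 6 N fully down; springs back up. The slide is free while it is down 0.008 m or more; hold it down for the first 20 mm of tray travel. It rides in with the tray, so closed fingertips can press it and push the panel in one go
- lever_top (a point): middle of the top face of the thumb lever, 50 mm above the table when up, on the tray's middle line; the plate is 32 mm along x by 50 mm wide, its centre 19 mm in front of the panel's outer (robot side) face, its rear edge 3 mm from that face
- trough (a point): centre of the floor of the bait trough on the tray's left part: a straight groove 240 mm long (y) and 43 mm wide (x) between ribs 8 mm high, ended by a rib on the right and the tray's rim on the left. Floor 32 mm above the table; axes as the station's. Takes up to six medium tubs side by side
- trap_arm (a joint): sprung steel arm of the snap trap on the tray's right part (126 mm right of its middle line): 0 = level, 0.75 rad = sprung up (start), -0.1 = lower stop. Its spring pushes up at the pad with 3 N, rising to 6 N when level. Pressed to about -0.05 it snaps past the catch; let go, it then rests hooked at about 0.02 to 0.05
- trap_hinge (a point): hinge axis of the trap arm (along the station's y), 60 mm above the table; from it the arm points to the station's +x: a strip 12 mm wide, 4 mm thick, 125 mm long, its free end raised at the start
- press_pad (a point): centre of the top face of the press pad on the arm, 77 mm from the hinge axis; pad 30 mm along the arm by 26 mm wide, its top face 4 mm above the arm's mid-plane; z is the face's normal
- catch (a joint): hair-trigger catch past the arm's free end, a hooked steel upright with a ramp on top and a small treadle behind: 0 = upright (holding), grows as it tips away from the arm. Light spring; the arm's end pushes the ramp aside going down, then the nose (118 mm from the hinge axis, 65 mm above the table) snaps over it. Top 86 mm above the table. About 1.5 N on its upright or treadle fires a set trap
- tub_m1: medium bait tub: upright closed round pot, grey body and white lid, 36 mm diameter, 26 mm tall, about 33 g; origin at the centre of its underside. May be absent (four to six medium tubs are there)
- tub_m2: medium bait tub: upright closed round pot, grey body and white lid, 36 mm diameter, 26 mm tall, about 33 g; origin at the centre of its underside. May be absent (four to six medium tubs are there)
- tub_m3: medium bait tub: upright closed round pot, grey body and white lid, 36 mm diameter, 26 mm tall, about 33 g; origin at the centre of its underside. May be absent (four to six medium tubs are there)
- tub_m4: medium bait tub: upright closed round pot, grey body and white lid, 36 mm diameter, 26 mm tall, about 33 g; origin at the centre of its underside. May be absent (four to six medium tubs are there)
- tub_m5: medium bait tub: upright closed round pot, grey body and white lid, 36 mm diameter, 26 mm tall, about 33 g; origin at the centre of its underside. May be absent (four to six medium tubs are there)
- tub_m6: medium bait tub: upright closed round pot, grey body and white lid, 36 mm diameter, 26 mm tall, about 33 g; origin at the centre of its underside. May be absent (four to six medium tubs are there)
- tub_s1: small tub, same look and 26 mm height but 26 mm diameter; origin at the centre of its underside. Not for this station
- tub_l1: large tub, same look and 26 mm height but 48 mm diameter; origin at the centre of its underside. Not for this station
- tub_l2: large tub, same look and 26 mm height but 48 mm diameter; origin at the centre of its underside. Not for this station
- beaker: clear beaker, 66 mm wide, 85 mm tall, origin under its centre. Bystander
- pillbox: round pill box, 62 mm wide, 23 mm tall, origin under its centre. Bystander
- tweezers: steel tweezers lying flat, 120 mm, origin under the middle. Bystander
- thermometer: glass thermometer tube with square end caps lying flat, 130 mm, origin under the middle. Bystander
- torch: black torch lying flat, 140 mm long, 40 mm tall, origin under its handle. Bystander
- notebook: notebook 150 x 105 x 12 mm, origin under its centre. Bystander

How it is judged:
On the way, in this order (a step that is already met when the one before it is completed fails the run):
1. every medium tub stands in the trough of the drawn-out tray (x of tub_m1 in the frame of trough between -0.01 and 0.01 m and y of tub_m1 in the frame of trough between -0.108 and 0.108 m and z of tub_m1 in the frame of trough between -0.006 and 0.006 m and angle between each of tub_m1, tub_m2, tub_m3, tub_m4, tub_m5, tub_m6's own z axis and vertical below 0.2 rad and x of tub_m2 in the frame of trough between -0.01 and 0.01 m and y of tub_m2 in the frame of trough between -0.108 and 0.108 m and z of tub_m2 in the frame of trough between -0.006 and 0.006 m and x of tub_m3 in the frame of trough between -0.01 and 0.01 m and y of tub_m3 in the frame of trough between -0.108 and 0.108 m and z of tub_m3 in the frame of trough between -0.006 and 0.006 m and x of tub_m4 in the frame of trough between -0.01 and 0.01 m and y of tub_m4 in the frame of trough between -0.108 and 0.108 m and z of tub_m4 in the frame of trough between -0.006 and 0.006 m and x of tub_m5 in the frame of trough between -0.01 and 0.01 m and y of tub_m5 in the frame of trough between -0.108 and 0.108 m and z of tub_m5 in the frame of trough between -0.006 and 0.006 m and x of tub_m6 in the frame of trough between -0.01 and 0.01 m and y of tub_m6 in the frame of trough between -0.108 and 0.108 m and z of tub_m6 in the frame of trough between -0.006 and 0.006 m and value of joint tray below 0.015 m), for 0.2 s.
2. the arm is hooked on its catch and the gripper is clear of it, the tray still out (value of joint trap_arm below 0.08 rad and value of joint catch below 0.1 rad and distance between the grasp point and press_pad above 0.05 m and value of joint tray below 0.015 m), for 0.4 s.
3. the slide's thumb lever is pressed down with the tray still out (value of joint slide_lever above 0.007 m and value of joint tray below 0.03 m), for 0.05 s.
4. the tray is home with the trap set (value of joint tray above 0.177 m and value of joint trap_arm below 0.08 rad and value of joint catch below 0.1 rad), for 0.2 s.
At the end, for the whole second after the job is handed in: tray within 8 mm of fully home; trap arm below 0.08 rad with the catch within 0.1 rad of upright; every medium tub present upright (within 0.2 rad) and at rest on the trough floor (within 6 mm in height, 10 mm across, 108 mm along from its centre) (all of step 4 and x of tub_m1 in the frame of trough between -0.01 and 0.01 m and y of tub_m1 in the frame of trough between -0.108 and 0.108 m and z of tub_m1 in the frame of trough between -0.006 and 0.006 m and angle between each of tub_m1, tub_m2, tub_m3, tub_m4, tub_m5, tub_m6's own z axis and vertical below 0.2 rad and x of tub_m2 in the frame of trough between -0.01 and 0.01 m and y of tub_m2 in the frame of trough between -0.108 and 0.108 m and z of tub_m2 in the frame of trough between -0.006 and 0.006 m and x of tub_m3 in the frame of trough between -0.01 and 0.01 m and y of tub_m3 in the frame of trough between -0.108 and 0.108 m and z of tub_m3 in the frame of trough between -0.006 and 0.006 m and x of tub_m4 in the frame of trough between -0.01 and 0.01 m and y of tub_m4 in the frame of trough between -0.108 and 0.108 m and z of tub_m4 in the frame of trough between -0.006 and 0.006 m and x of tub_m5 in the frame of trough between -0.01 and 0.01 m and y of tub_m5 in the frame of trough between -0.108 and 0.108 m and z of tub_m5 in the frame of trough between -0.006 and 0.006 m and x of tub_m6 in the frame of trough between -0.01 and 0.01 m and y of tub_m6 in the frame of trough between -0.108 and 0.108 m and z of tub_m6 in the frame of trough between -0.006 and 0.006 m and linear speed of each of tub_m1, tub_m2, tub_m3, tub_m4, tub_m5, tub_m6 below 0.02 m/s); the robot touches nothing.
It fails at once if a small or large tub or a bystander is shifted by more than 50 mm (distance of any of tub_s1, tub_l1, tub_l2, beaker, pillbox, tweezers, thermometer, torch, notebook from where it was at the start of the episode above 0.05 m).
Of tub_m1, tub_m2, tub_m3, tub_m4, tub_m5, tub_m6 only 4 to 6 are there at a start; the rules pass over those that are not, and their reading is None.
At some moment in a run one of tub_m1, tub_m2, tub_m3, tub_m4, tub_m5, tub_m6 may be knocked a few centimetres aside while the robot is not near it.
Once in a run the grip may slacken for a moment while it holds something.
It also fails if it takes over 210 s, if anything falls off the work surface, if the arm or the gripper's body presses on something with over 40 N, if the wrist force passes 120 N, or if a joint passes its speed limit or range.

### The arm

A 6-joint arm with a two-finger parallel gripper is mounted at the origin on the work surface. World frame = base frame: x ahead of the robot, y to its left, z up, the work surface at z = 0. Lengths are in m, angles in rad, forces in N, time in s.
With the tool pointing down it reaches from about 0.375 to 0.925 m from the base axis. Payload 5.7 kg.
Tool frame: the origin (TCP) lies midway between the tips of the shut fingers; the grasp point (between the pads) lies 19 mm behind it (r.grip_depth is the distance from the TCP to the grasp point, in m); z points along the fingers, y is the line along which they close (so a half turn about z gives the same grasp; the last joint's range is limited). The gripper opens to 88 mm and grips with 3 to 60 N. Pads are 20 mm wide; open, the fingers measure 115 mm over their backs; the gripper's body (75 mm by 178 mm) begins 61 mm behind the grasp point.
Start: joints at [1.185, 0.359, 1.51, -0, 1.272, -0.115], TCP at [0.16, 0.578, 0.223] pointing down, gripper open.
Joint ranges: [-2.97, 2.97], [-1.01, 2.36], [0.21, 2.38], [-0.96, 4.11], [0.2, 2.71], [-2.98, 2.98]. Speed limits (rad/s): [2.39, 2.39, 3.14, 3.14, 3.14, 3.14].

### API

Orientations are given as [roll, pitch, yaw] about the fixed x, y, z axes, in that order (R = Rz(yaw) Ry(pitch) Rx(roll)).
In Python, from workcell import r gives the robot as it stands.
- The arm moves only by the shell command python3 -m pendant 'ROWS' [FORCE]. ROWS is JSON, a list of rows, each a list of 7 numbers: the shift along the world's x, y, z in units of 25 mm (1.0 is 25 mm), then the turn, a rotation vector about the world's x, y, z in degrees, then the closure, from -1 (fully open) to 1 (shut). A call has exactly 5 rows; each row is the pose to reach, as a shift and turn from the pose commanded when the call began; what a row does not reach only later rows make up. A row lasts 1/10 s, in which the tool goes at most 50 mm and 8.59 degrees, less where a joint would pass 70% of its speed; a pose out of reach is approached as far as the arm can. A call with a gripper value outside its range is refused whole. The fingers move at their own pace and stop on an object; FORCE is the grip in N (left out, the last holds). Time passes only in rows, so rows that repeat a pose let the fingers close, or fill a call up. It gives the time, the measured TCP pose, the force, the opening and the grip force at its end, in the units of the state.
- r.get_obs(): the state, without advancing time (a new reading comes with each control period).
- r.read_camera(name): name is "side" or "top" or "wrist"; returns a dict with "img" (384x512x3 uint8, red, green, blue), "camera_matrix" (3x3 intrinsics, pixels), "R" (3x3) and "t" (3): a world point X has camera coordinates R X + t. Camera axes: x right, y down, z forward; pixel columns grow to the right and rows downward; lengths in m; the calibration is good to about 2 mm. A picture is of the moment at which its call begins. There is no depth.
- r.hand_in(): hands the job in; it is judged then, once.
The state is a dict: "time_s": time; "joints": joint angles; "joint_vel": joint speeds; "joint_efforts": joint torques, N m; "tcp_pos": TCP position; "ee_rot": TCP orientation; "contact_force": force on the tool from outside, world axes, zero at the start; "torque": the same for the moment, N m; "width": opening from 0.0 (shut) to 1.0 (fully open); "grasp_force": force on a finger pad.
Only numpy, scipy, OpenCV 4.12 (cv2) and the standard library are available. Lean on these libraries where they do the work, as an engineer would, in place of code of your own. Each camera call takes 0.05 s, during which the arm holds its last target. There are 200 camera calls.

## Working session

There is one attempt and no reset: what is moved stays moved. The work goes in short steps, Python scripts to look and compute and a shell command to move; the robot and the scene stay as the last step left them, time stands still between calls to the robot, and variables do not carry over. Pictures are saved under pics/ and viewed, at most 16 in all, crops included, and the job is handed in when it is done.

```bash
ls; mkdir -p pics
cat > h.py <<'E'
import numpy as np, cv2
from workcell import r
def cam(n):
    c=r.read_camera(n); return c
def save(c,n): cv2.imwrite('pics/'+n+'.png',c['img'][:,:,::-1])
def proj(c,X):
    X=np.atleast_2d(X); p=(c['R']@X.T).T+c['t']; q=(c['camera_matrix']@p.T).T; return q[:,:2]/q[:,2:]
def ray(c,uv,z):
    uv=np.atleast_2d(uv).astype(float); d=np.c_[uv,np.ones(len(uv))]@np.linalg.inv(c['camera_matrix']).T@c['R']
    o=-c['R'].T@c['t']; s=(z-o[2])/d[:,2]; return o+s[:,None]*d
E
python3 - <<'E'
from h import *
for n in('top','side'):
    c=cam(n); save(c,n+'0'); print(n,-c['R'].T@c['t'])
o=r.get_obs(); print(o['tcp_pos'],o['ee_rot'],o['width'],o['time_s'])
E
```

```text
pics
top [ 0.28191523 -0.05978556  1.41876883]
side [0.14400315 0.6704894  0.96327957]
[0.16026264 0.57754403 0.22189834] [-3.13994394e+00 -1.74718857e-04  2.87080852e+00] 0.996659300238583 0.1
```

View pics/top0.png

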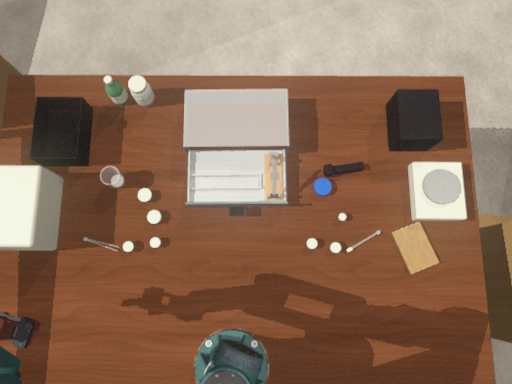

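View pics/side0.png

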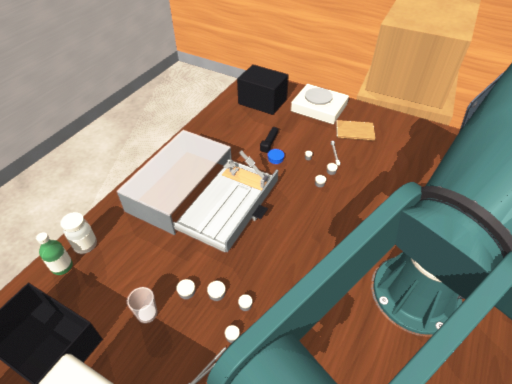

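The top view shows white lids at about (145,195), (154,217), (155,243), (128,246), (312,244), (336,248) and (342,217). The tray is at (237,177), its lever at (237,211) and the trap at (274,177). The side view shows the same items. I'll measure them next.

```bash
cat >> h.py <<'E'
def lids(c,z=0.026,amin=20,amax=400,T=185):
    im=c['img'].astype(int); m=((im.min(2)>T)&(im.max(2)-im.min(2)<50)).astype(np.uint8)
    n,l,s,ce=cv2.connectedComponentsWithStats(m); out=[]
    for i in range(1,n):
        if not amin<s[i,4]<amax: continue
        cn=max(cv2.findContours((l==i).astype(np.uint8),cv2.RETR_EXTERNAL,cv2.CHAIN_APPROX_NONE)[0],key=len)
        P=ray(c,ce[i],z)[0]; d=np.linalg.norm(P+c['R'].T@c['t'])
        f=c['camera_matrix'][0,0]; cs=abs((P+c['R'].T@c['t'])[2])/d
        D=2*np.sqrt(s[i,4]/np.pi/cs)*d/f
        out.append((ce[i].round(1),P[:2].round(4),round(D*1000,1)))
    return out
E
python3 - <<'E'
from h import *
for n in('top','side'):
    c=cam(n); print(n)
    for o in lids(c): print(*o)
    if n=='top':
        print(c['camera_matrix'][0])
        im=cv2.resize(c['img'][80:220,170:310],None,fx=5,fy=5,interpolation=cv2.INTER_CUBIC)[:600]
        cv2.imwrite('pics/tray.png',im[:,:,::-1])
        h=c['img'].astype(int); m=(h.max(2)<45).astype(np.uint8)
        m[:205]=0;m[220:]=0; m[:,:222]=0;m[:,255:]=0
        n_,l,s,ce=cv2.connectedComponentsWithStats(m); 
        for i in range(1,n_): print('dark',s[i],ce[i],ray(c,ce[i],.05))
E
```

```text
top
[286.3  25.7] [ 1.2142 -0.1891] 58.4
[387.5  28. ] [ 1.206  -0.5683] 75.3
[373.6  38.4] [ 1.1626 -0.5141] 23.8
[346.1  43.2] [ 1.1424 -0.411 ] 37.6
[340.7  53.4] [ 1.1009 -0.3891] 23.6
[347.   52.9] [ 1.1031 -0.4128] 24.2
[221.6  66. ] [1.0484 0.0508] 36.2
[136.3  83.4] [0.9774 0.3616] 72.7
[107.  79.] [0.9945 0.4704] 31.6
[188.5 176.6] [0.6278 0.1579] 34.2
[283.6 174.9] [ 0.636  -0.1733] 29.3
[144.  194.6] [0.5628 0.3095] 48.9
[153.4 216.4] [0.4871 0.2729] 48.8
[342.  216.4] [ 0.4912 -0.3711] 26.4
[154.5 242.2] [0.3991 0.2646] 35.9
[311.5 243.2] [ 0.3995 -0.2651] 35.5
[127.5 246.1] [0.3853 0.3552] 37.0
[335.2 247.3] [ 0.3862 -0.3442] 36.6
[208.1 343.2] [0.0764 0.0749] 22.4
[411.81395187   0.         247.783699  ]
side
[119.3 105.9] [ 1.3235 -0.253 ] 41.0
[308.3 153.2] [ 0.4886 -0.3667] 29.2
[250.3 167. ] [ 0.6415 -0.1947] 57.6
[333.2 165.6] [ 0.3824 -0.3479] 45.1
[320.3 179. ] [ 0.3971 -0.2612] 39.4
[ 54.1 265.9] [0.9284 0.4389] 49.7
[426.4 272.5] [-0.0081 -0.059 ] 36.8
[185.2 287.4] [0.5601 0.3113] 52.2
[215.8 288.9] [0.4842 0.2741] 52.0
[146.6 309.1] [0.6107 0.412 ] 55.5
[244.9 301. ] [0.3968 0.2662] 39.4
[383.5 300. ] [0.0742 0.0829] 24.9
[438.1 324.3] [-0.0667  0.0812] 16.9
[231.6 332.4] [0.3833 0.3562] 40.2
```

View pics/tray.png

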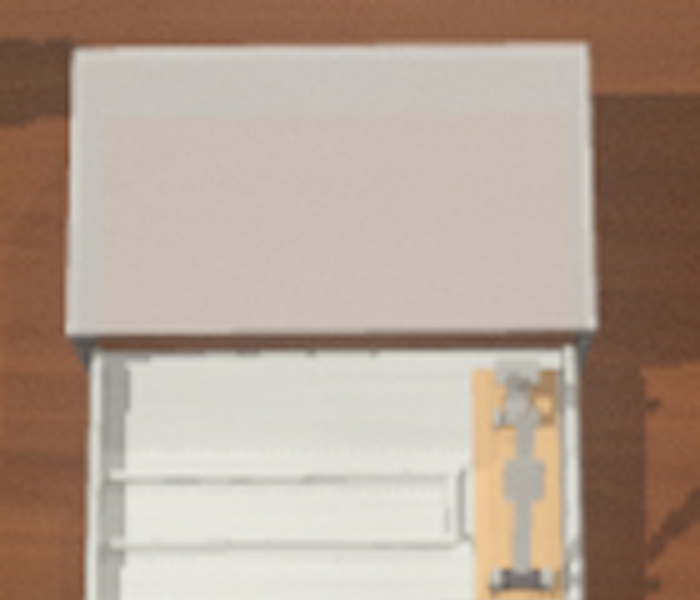

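Run:
```python
from h import *
c=cam('top')
def P(u,v,z): return ray(c,[170+(u+.5)/5-.5,80+(v+.5)/5-.5],z)[0].round(4)
for a in [(67,334,.1),(597,331,.1),(73,48,.1),(588,43,.1),(125,476,.04),(447,474,.04),(110,545,.04),(450,543,.04),(463,500,.04),(108,510,.032),(523,480,.1),(523,575,.06),(578,450,.046),(93,450,.046)]: print(a,P(*a))
im=cv2.resize(c['img'][160:225,170:310],None,fx=5,fy=5,interpolation=cv2.INTER_CUBIC)
cv2.imwrite('pics/tray2.png',im[:,:,::-1])
print(c['img'][211,230:245:3])
```

```text
(67, 334, 0.1) [0.7135 0.1685 0.1   ]
(597, 331, 0.1) [ 0.7176 -0.1864  0.1   ]
(73, 48, 0.1) [0.9197 0.1724 0.1   ]
(588, 43, 0.1) [ 0.9251 -0.1828  0.1   ]
(125, 476, 0.04) [0.6309 0.1349 0.04  ]
(447, 474, 0.04) [ 0.6336 -0.0875  0.04  ]
(110, 545, 0.04) [0.582  0.1435 0.04  ]
(450, 543, 0.04) [ 0.5849 -0.0896  0.04  ]
(463, 500, 0.04) [ 0.6152 -0.0985  0.04  ]
(108, 510, 0.032) [0.6086 0.147  0.032 ]
(523, 480, 0.1) [ 0.6145 -0.1364  0.1   ]
(523, 575, 0.06) [ 0.5588 -0.1384  0.06  ]
(578, 450, 0.046) [ 0.6497 -0.1775  0.046 ]
(93, 450, 0.046) [0.6477 0.1567 0.046 ]
[[86 79 72]
 [83 78 70]
 [80 77 71]
 [83 76 70]
 [78 75 69]]
```

View pics/tray2.png

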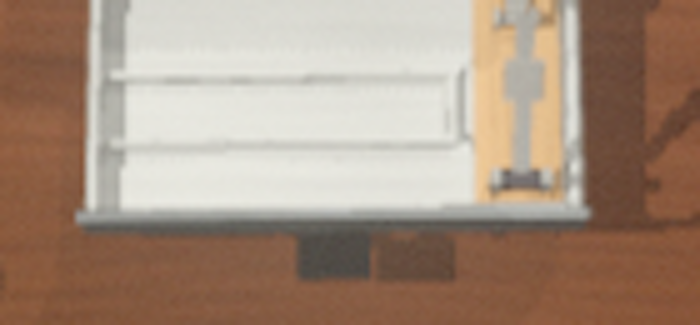

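Four medium tubs are present, at (.398,.2655), (.384,.356), (.3985,-.263) and (.384,-.346). The station origin is about (.7155,-.009) with yaw .012, and the trough is at x≈.608. I'll move over the far left tub and turn the fingers along x.

```bash
python3 -m pendant '[[0.9,-0.9,0,0,0,-7.5,-0.3],[1.8,-1.8,0,0,0,-15,-0.3],[2.7,-2.7,0,0,0,-22.5,-0.3],[3.6,-3.6,0,0,0,-30,-0.3],[4.5,-4.4,0,0,0,-37,-0.3]]' 12
python3 -m pendant '[[0.9,-0.9,-0.6,0,0,-7.5,-0.3],[1.8,-1.8,-1.2,0,0,-15,-0.3],[2.7,-2.7,-1.8,0,0,-22.5,-0.3],[3.6,-3.6,-2.4,0,0,-30,-0.3],[4.47,-4.47,-3,0,0,-36.8,-0.3]]'
python3 -m pendant '[[0,0,0,0,0,0,-0.3],[0,0,0,0,0,0,-0.3],[0,0,0,0,0,0,-0.3],[0,0,0,0,0,0,-0.3],[0,0,0,0,0,0,-0.3]]'
python3 - <<'E'
from h import *
c=cam('wrist'); save(c,'w1')
for n in ('wrist','top'):
  c=cam(n)
  for o in lids(c,amax=30000): print(*o) if np.hypot(*o[1])<.75 else 0
E
```

```text
time_s: 0.75
tcp_pos: [0.2736, 0.4669, 0.2225]
ee_rot: [-3.141, 0.0, 2.22]
contact_force: [0.7, 0.2, 0.0]
width: 0.653
grasp_force: 0.0
time_s: 1.25
tcp_pos: [0.3856, 0.3553, 0.1471]
ee_rot: [3.141, -0.0, 1.577]
contact_force: [0.5, 1.0, 0.1]
width: 0.648
grasp_force: 0.0
time_s: 1.75
tcp_pos: [0.3844, 0.3572, 0.1481]
ee_rot: [3.141, -0.001, 1.585]
contact_force: [0.3, -0.2, 0.1]
width: 0.651
grasp_force: 0.0
[248.7 119. ] [0.3795 0.4163] 12.7
[502.1 130. ] [0.593  0.4102] 38.8
[259.5 129.8] [0.3886 0.4075] 11.1
[254.9 192.8] [0.3855 0.3521] 36.2
[444.8 241.6] [0.5633 0.3071] 61.2
[364.7 268.6] [0.4917 0.2779] 40.5
[267.8 281.9] [0.3994 0.2622] 39.2
[229.6 176.1] [0.6305 0.0146] 237.7
[188.5 176.9] [0.6266 0.1578] 34.7
[283.5 175.1] [ 0.6352 -0.1732] 29.8
[116.1 179.4] [0.6162 0.41  ] 20.2
[144.  194.6] [0.5629 0.3097] 49.2
[153.4 216.4] [0.4871 0.2729] 48.8
[342.  216.4] [ 0.4912 -0.3711] 26.4
[154.5 242. ] [0.3998 0.2646] 36.1
[127.5 246.1] [0.3854 0.3552] 37.9
[208.1 343.2] [0.0764 0.0749] 22.4
```

View pics/w1.png

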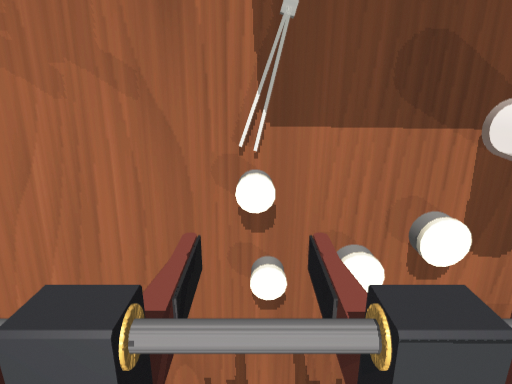

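The wrist view shows the target tub at (255,193), centred in x between the fingers at (190/322), with the tweezers tip 35 px above it. I'll descend, grip and lift.

```bash
python3 -m pendant '[[0,0,-1.5,0,0,0,-0.3],[0.02,-0.05,-3,0,0,0,-0.3],[0.02,-0.05,-4.5,0,0,0,-0.3],[0.02,-0.05,-5.5,0,0,0,-0.3],[0.02,-0.05,-5.5,0,0,0,-0.3]]'
python3 -m pendant '[[0,0,0,0,0,0,1],[0,0,0,0,0,0,1],[0,0,0,0,0,0,1],[0,0,0,0,0,0,1],[0,0,0,0,0,0,1]]' 15
python3 -m pendant '[[0,0,1,0,0,0,1],[0,0,2.5,0,0,0,1],[0,0,4,0,0,0,1],[0,0,5.5,0,0,0,1],[0,0,5.5,0,0,0,1]]'
```

```text
time_s: 2.4
tcp_pos: [0.3829, 0.3536, 0.0073]
ee_rot: [-3.136, 0.004, 1.583]
contact_force: [-1.5, -1.0, -0.1]
width: 0.651
grasp_force: 0.0
time_s: 2.9
tcp_pos: [0.3863, 0.3559, 0.0116]
ee_rot: [3.139, -0.002, 1.583]
contact_force: [-1.5, -0.9, 6.3]
width: 0.404
grasp_force: 15.0
time_s: 3.4
tcp_pos: [0.3883, 0.3574, 0.1531]
ee_rot: [3.133, -0.006, 1.583]
contact_force: [1.3, 0.2, -0.2]
width: 0.408
grasp_force: 15.0
```

```bash
python3 -m pendant '[[0.9,-1,0,0,0,0,1],[1.8,-2,0,0,0,0,1],[2.7,-3,0,0,0,0,1],[3.6,-4,0,0,0,0,1],[4.5,-5,0,0,0,0,1]]'
python3 -m pendant '[[0.9,-1,0,0,0,0,1],[1.8,-2,0,0,0,0,1],[2.9,-3,0,0,0,0,1],[3.6,-4,0,0,0,0,1],[4.36,-4.84,-0.6,0,0,0,1]]'
python3 -m pendant '[[0,0,0,0,0,0,1],[0,0,0,0,0,0,1],[0,0,0,0,0,0,1],[0,0,0,0,0,0,1],[0,0,0,0,0,0,1]]'
python3 - <<'E'
from h import *
c=cam('wrist'); save(c,'w2'); c=cam('side'); save(c,'s2')
E
```

```text
time_s: 3.9
tcp_pos: [0.498, 0.2289, 0.1472]
ee_rot: [-3.141, 0.0, 1.583]
contact_force: [0.5, -0.2, -0.4]
width: 0.401
grasp_force: 15.0
time_s: 4.4
tcp_pos: [0.6087, 0.1077, 0.1336]
ee_rot: [3.139, -0.0, 1.582]
contact_force: [0.1, 0.1, -0.1]
width: 0.405
grasp_force: 15.0
time_s: 4.9
tcp_pos: [0.6063, 0.1099, 0.133]
ee_rot: [3.141, -0.0, 1.584]
contact_force: [-0.0, 0.1, -0.8]
width: 0.408
grasp_force: 15.0
```

View pics/w2.png

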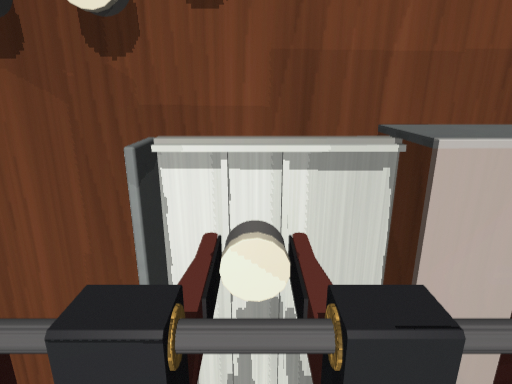

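The held tub at (255,265) sits centred between the ribs at (229/283). I'll place it.

```bash
python3 -m pendant '[[0.02,0,-1,0,0,0,1],[0.02,0,-2,0,0,0,1],[0.02,0,-3,0,0,0,1],[0.02,0,-3.5,0,0,0,1],[0.02,0,-3.5,0,0,0,1]]'
python3 -m pendant '[[0,0,0,0,0,0,1],[0,0,0,0,0,0,0],[0,0,0,0,0,0,-0.3],[0,0,0,0,0,0,-0.3],[0,0,0,0,0,0,-0.3]]'
python3 -m pendant '[[0,0,1,0,0,0,-0.3],[0,0,2,0,0,0,-0.3],[0,0,3.5,0,0,0,-0.3],[-1.6,0.8,4,0,0,0,-0.3],[-3.2,1.6,4,0,0,0,-0.3]]'
python3 -m pendant '[[-1.0,1,0,0,0,0,-0.3],[-2,2,0,0,0,0,-0.3],[-3,3,0,0,0,0,-0.3],[-4,3.8,0,0,0,0,-0.3],[-5,4.6,0,0,0,0,-0.3]]'
python3 -m pendant '[[0,0,0,0,0,0,-0.3],[0,0,0,0,0,0,-0.3],[0,0,0,0,0,0,-0.3],[0,0,0,0,0,0,-0.3],[0,0,0,0,0,0,-0.3]]'
python3 - <<'E'
from h import *
for n in ('side','top'):
  c=cam(n); print(n)
  for o in lids(c,amax=3000): print(*o) if .36<np.hypot(*o[1])<.75 else 0
  if n=='top': print(lids(c,.058,T=222))
E
```

```text
time_s: 5.5
tcp_pos: [0.6062, 0.1092, 0.0438]
ee_rot: [-3.139, 0.0, 1.583]
contact_force: [0.2, -0.5, 0.2]
width: 0.403
grasp_force: 15.0
time_s: 6.0
tcp_pos: [0.6075, 0.1091, 0.0456]
ee_rot: [3.141, -0.0, 1.583]
contact_force: [-0.0, 0.0, 0.3]
width: 0.645
grasp_force: 0.0
time_s: 6.5
tcp_pos: [0.5294, 0.1494, 0.1479]
ee_rot: [3.135, -0.001, 1.581]
contact_force: [-0.3, 0.2, 0.2]
width: 0.655
grasp_force: 0.0
time_s: 7.0
tcp_pos: [0.4012, 0.2649, 0.1454]
ee_rot: [3.141, -0.0, 1.583]
contact_force: [0.0, 0.1, 0.3]
width: 0.65
grasp_force: 0.0
time_s: 7.5
tcp_pos: [0.4031, 0.2636, 0.1451]
ee_rot: [3.141, -0.0, 1.581]
contact_force: [0.3, 0.3, 0.0]
width: 0.654
grasp_force: 0.0
side
[320.5 179.4] [ 0.3956 -0.2598] 34.0
[200.7 215.8] [0.6678 0.0813] 150.7
[238.2 239.4] [0.5155 0.1018] 38.8
[220.4 240.9] [0.5599 0.133 ] 18.0
[185.1 287.3] [0.5604 0.3113] 53.0
[215.8 289. ] [0.484  0.2744] 52.6
[146.2 305. ] [0.6194 0.4037] 68.7
[244.9 300.9] [0.3969 0.266 ] 39.7
top
[188.5 176.9] [0.6267 0.1578] 34.4
[283.6 175.4] [ 0.6342 -0.1734] 30.3
[116.1 179.5] [0.6161 0.4099] 20.2
[144.  194.6] [0.5628 0.3096] 49.0
[154.5 216.1] [0.488  0.2694] 44.2
[154.5 242.1] [0.3993 0.2646] 36.1
[(array([136.5,  83.1]), array([0.9627, 0.3515]), np.float64(61.7)), (array([201. , 179.1]), array([0.6112, 0.1102]), np.float64(32.9)), (array([222.6, 184.1]), array([0.5945, 0.0364]), np.float64(28.6)), (array([144.3, 194.4]), array([0.557 , 0.3001]), np.float64(42.3)), (array([213.9, 195.8]), array([0.5537, 0.0646]), np.float64(62.5)), (array([154.8, 216. ]), array([0.4836, 0.2607]), np.float64(36.6)), (array([154.6, 242. ]), array([0.3971, 0.2567]), np.float64(30.2))]
```

```bash
python3 -m pendant '[[-0.18,0.06,-1.5,0,0,0,-0.3],[-0.18,0.06,-3,0,0,0,-0.3],[-0.18,0.06,-4.5,0,0,0,-0.3],[-0.18,0.06,-5.34,0,0,0,-0.3],[-0.18,0.06,-5.34,0,0,0,-0.3]]'
python3 -m pendant '[[0,0,0,0,0,0,1],[0,0,0,0,0,0,1],[0,0,0,0,0,0,1],[0,0,0,0,0,0,1],[0,0,0,0,0,0,1]]' 15
python3 -m pendant '[[0,0,1,0,0,0,1],[0,0,2.5,0,0,0,1],[0,0,4,0,0,0,1],[0,0,5.0,0,0,0,1],[0,0,5.0,0,0,0,1]]'
python3 -m pendant '[[0.9,-0.9,0,0,0,0,1],[1.8,-1.8,0,0,0,0,1],[2.7,-2.6,0,0,0,0,1],[3.6,-3.5,0,0,0,0,1],[4.2,-4.1,0,0,0,0,1]]'
python3 -m pendant '[[0.9,-0.9,0,0,0,0,1],[1.8,-1.8,0,0,0,0,1],[2.7,-2.6,0,0,0,0,1],[3.6,-3.5,0,0,0,0,1],[4.18,-4.1,0,0,0,0,1]]'
python3 -m pendant '[[0,0,0,0,0,0,1],[0,0,0,0,0,0,1],[0,0,0,0,0,0,1],[0,0,0,0,0,0,1],[0,0,0,0,0,0,1]]'
```

```text
time_s: 8.1
tcp_pos: [0.3958, 0.2644, 0.0092]
ee_rot: [-3.136, 0.002, 1.582]
contact_force: [-0.9, 0.9, 0.0]
width: 0.648
grasp_force: 0.0
time_s: 8.6
tcp_pos: [0.3989, 0.2661, 0.0129]
ee_rot: [3.139, -0.001, 1.583]
contact_force: [0.2, -1.0, 7.8]
width: 0.406
grasp_force: 15.0
time_s: 9.1
tcp_pos: [0.4002, 0.2669, 0.1404]
ee_rot: [3.135, -0.003, 1.583]
contact_force: [0.9, 0.9, -0.1]
width: 0.406
grasp_force: 15.0
time_s: 9.6
tcp_pos: [0.5036, 0.1616, 0.1357]
ee_rot: [-3.141, 0.0, 1.582]
contact_force: [0.2, 0.5, 0.3]
width: 0.401
grasp_force: 15.0
time_s: 10.1
tcp_pos: [0.6081, 0.0591, 0.1355]
ee_rot: [-3.141, 0.0, 1.582]
contact_force: [0.1, -0.1, -0.2]
width: 0.404
grasp_force: 15.0
time_s: 10.6
tcp_pos: [0.6066, 0.0614, 0.1367]
ee_rot: [-3.141, -0.0, 1.584]
contact_force: [-1.5, 0.6, -0.7]
width: 0.405
grasp_force: 15.0
```

```bash
python3 -m pendant '[[0.02,-0.03,-1,0,0,0,1],[0.02,-0.03,-2,0,0,0,1],[0.02,-0.03,-3,0,0,0,1],[0.02,-0.03,-3.62,0,0,0,1],[0.02,-0.03,-3.62,0,0,0,1]]'
python3 -m pendant '[[0,0,0,0,0,0,1],[0,0,0,0,0,0,0],[0,0,0,0,0,0,-0.3],[0,0,0,0,0,0,-0.3],[0,0,0,0,0,0,-0.3]]'
python3 -m pendant '[[0,0,1,0,0,0,-0.3],[0,0,2,0,0,0,-0.3],[0,0,3.5,0,0,0,-0.3],[-1.8,0,4,0,0,0,-0.3],[-3.6,0,4,0,0,0,-0.3]]'
python3 -m pendant '[[-1,-1.6,0,0,0,0,-0.3],[-1.8,-3.2,0,0,0,0,-0.3],[-2.8,-4.8,0,0,0,0,-0.3],[-3.6,-6.4,0,0,0,0,-0.3],[-4.2,-8,0,0,0,0,-0.3]]'
python3 -m pendant '[[-0.2,-1.6,0,0,0,0,-0.3],[-0.4,-3.2,0,0,0,0,-0.3],[-0.6,-4.96,0,0,0,0,-0.3],[-0.6,-4.96,0,0,0,0,-0.3],[-0.6,-4.96,0,0,0,0,-0.3]]'
python3 - <<'E'
from h import *
for n in ('side','top'):
  c=cam(n); print(n)
  for o in lids(c,amax=3000): print(*o) if .36<np.hypot(*o[1])<.75 else 0
  if n=='top':
    for o in lids(c,.058,T=222): print('T',*o)
    cv2.imwrite('pics/t3.png',cv2.resize(c['img'][140:270,170:360],None,fx=4,fy=4)[:,:,::-1])
E
```

```text
time_s: 11.1
tcp_pos: [0.6058, 0.0603, 0.0442]
ee_rot: [-3.137, -0.0, 1.583]
contact_force: [0.2, -0.7, -1.2]
width: 0.406
grasp_force: 1.5
time_s: 11.6
tcp_pos: [0.6081, 0.0599, 0.0467]
ee_rot: [3.141, -0.0, 1.583]
contact_force: [0.5, -0.7, 0.2]
width: 0.646
grasp_force: 0.0
time_s: 12.1
tcp_pos: [0.5199, 0.0597, 0.1487]
ee_rot: [3.135, 0.0, 1.583]
contact_force: [0.2, -0.9, 0.3]
width: 0.651
grasp_force: 0.0
time_s: 12.6
tcp_pos: [0.4112, -0.1412, 0.1465]
ee_rot: [3.142, 0.0, 1.583]
contact_force: [0.6, 0.6, -0.5]
width: 0.652
grasp_force: 0.0
time_s: 13.1
tcp_pos: [0.3975, -0.2649, 0.1462]
ee_rot: [3.142, -0.0, 1.58]
contact_force: [-0.1, 0.7, 0.3]
width: 0.647
grasp_force: 0.0
side
[424.2 143.1] [ 0.1215 -0.6399] 54.6
[308.3 153.3] [ 0.4885 -0.3662] 29.7
[250.2 166.3] [ 0.6435 -0.1977] 63.3
[333.2 165.5] [ 0.3826 -0.3483] 46.2
[320.1 178.9] [ 0.3977 -0.2613] 40.3
[185.2 287.3] [0.5602 0.3112] 52.8
[215.8 288.9] [0.484  0.2743] 52.4
[146.4 306.7] [0.6159 0.407 ] 61.7
top
[188.5 177.7] [0.6237 0.1576] 35.6
[283.6 175.6] [ 0.6336 -0.1735] 30.6
[116.  179.4] [0.6161 0.4104] 21.5
[144.  194.5] [0.5632 0.3096] 49.6
[153.4 216.4] [0.4871 0.2729] 48.8
[309.6 243. ] [ 0.4    -0.2587] 26.1
T [107.3  78.9] [0.9786 0.457 ] 23.6
T [136.5  83.1] [0.9627 0.3512] 62.5
T [203.1 176.2] [0.6216 0.1031] 44.2
T [216.1 178.9] [0.6124 0.0586] 31.8
T [243.3 184.3] [ 0.5943 -0.0339] 47.0
T [144.2 194.5] [0.5568 0.3003] 42.5
T [153.6 216.3] [0.4825 0.2646] 41.8
T [309.6 242.9] [ 0.3978 -0.2542] 19.8
```

View pics/t3.png

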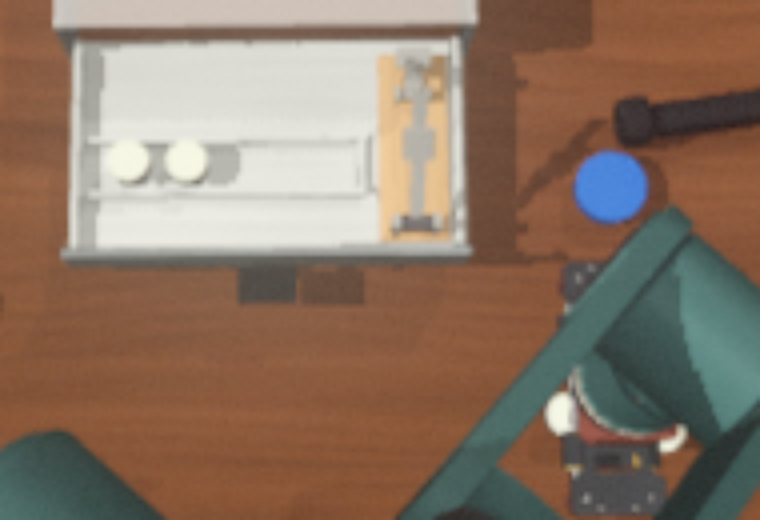

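The top view shows two lids in the trough at crop (128,160) and (187,160). Next is the right-hand tub.

```bash
python3 -m pendant '[[0.04,0.08,-1.5,0,0,0,-0.3],[0.04,0.08,-3,0,0,0,-0.3],[0.04,0.08,-4.5,0,0,0,-0.3],[0.04,0.08,-5.36,0,0,0,-0.3],[0.04,0.08,-5.36,0,0,0,-0.3]]'
python3 -m pendant '[[0,0,0,0,0,0,1],[0,0,0,0,0,0,1],[0,0,0,0,0,0,1],[0,0,0,0,0,0,1],[0,0,0,0,0,0,1]]' 15
python3 -m pendant '[[0,0,1,0,0,0,1],[0,0,2.5,0,0,0,1],[0,0,4,0,0,0,1],[0,0,5.0,0,0,0,1],[0,0,5.0,0,0,0,1]]'
python3 -m pendant '[[0,1.8,0,0,0,0,1],[0.4,3.6,0,0,0,0,1],[1,5.4,0,0,0,0,1],[1.8,7.1,0,0,0,0,1],[2.8,8.7,0,0,0,0,1]]'
python3 -m pendant '[[1.7,0.6,0,0,0,0,1],[3.2,1.2,0,0,0,0,1],[4.6,1.8,0,0,0,0,1],[5.58,2.22,0,0,0,0,1],[5.58,2.22,0,0,0,0,1]]'
python3 -m pendant '[[0,0,0,0,0,0,1],[0,0,0,0,0,0,1],[0,0,0,0,0,0,1],[0,0,0,0,0,0,1],[0,0,0,0,0,0,1]]'
python3 - <<'E'
from h import *
c=cam('wrist'); save(c,'w3')
E
```

```text
time_s: 13.7
tcp_pos: [0.397, -0.2589, 0.0099]
ee_rot: [-3.137, -0.004, 1.585]
contact_force: [0.3, 0.1, 1.2]
width: 0.653
grasp_force: 0.0
time_s: 14.2
tcp_pos: [0.3997, -0.2626, 0.0134]
ee_rot: [3.14, 0.001, 1.582]
contact_force: [0.4, 2.6, 8.4]
width: 0.407
grasp_force: 15.0
time_s: 14.7
tcp_pos: [0.4009, -0.2641, 0.141]
ee_rot: [3.136, 0.006, 1.583]
contact_force: [0.4, -0.5, -0.8]
width: 0.402
grasp_force: 15.0
time_s: 15.2
tcp_pos: [0.4676, -0.0426, 0.1364]
ee_rot: [-3.14, -0.0, 1.582]
contact_force: [0.8, -0.8, -0.4]
width: 0.404
grasp_force: 15.0
time_s: 15.7
tcp_pos: [0.6112, 0.0121, 0.1361]
ee_rot: [3.14, -0.0, 1.584]
contact_force: [-0.5, -0.6, -1.0]
width: 0.408
grasp_force: 15.0
time_s: 16.2
tcp_pos: [0.6078, 0.0105, 0.1373]
ee_rot: [-3.142, 0.0, 1.582]
contact_force: [-0.4, -0.4, -0.1]
width: 0.406
grasp_force: 15.0
```

View pics/w3.png

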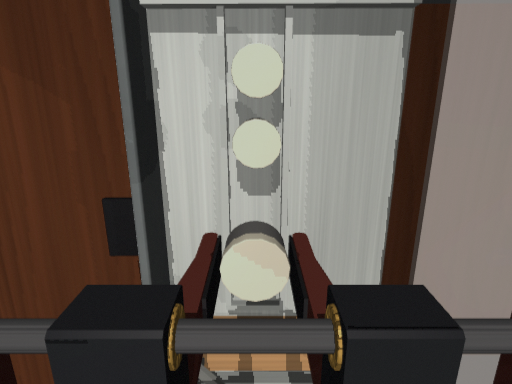

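The wrist view shows the two placed lids at (257,70) and (257,143), centred between the ribs. I'll place the third tub and go to the fourth.

```bash
python3 -m pendant '[[0.0,0,-1,0,0,0,1],[0.0,0,-2,0,0,0,1],[0,0,-3,0,0,0,1],[0,0,-3.62,0,0,0,1],[0,0,-3.62,0,0,0,1]]'
python3 -m pendant '[[0,0,0,0,0,0,1],[0,0,0,0,0,0,0],[0,0,0,0,0,0,-0.3],[0,0,0,0,0,0,-0.3],[0,0,0,0,0,0,-0.3]]'
python3 -m pendant '[[0,0,1,0,0,0,-0.3],[0,0,2,0,0,0,-0.3],[0,0,3.5,0,0,0,-0.3],[-1.8,0,4,0,0,0,-0.3],[-3.6,0,4,0,0,0,-0.3]]'
python3 -m pendant '[[-1,-1.6,0,0,0,0,-0.3],[-1.8,-3.2,0,0,0,0,-0.3],[-2.8,-4.8,0,0,0,0,-0.3],[-3.6,-6.4,0,0,0,0,-0.3],[-4.2,-8,0,0,0,0,-0.3]]'
python3 -m pendant '[[-0.2,-1.6,0,0,0,0,-0.3],[-0.4,-3.2,0,0,0,0,-0.3],[-0.6,-4.8,0,0,0,0,-0.3],[-1,-6.28,0,0,0,0,-0.3],[-1.16,-6.28,0,0,0,0,-0.3]]'
python3 -m pendant '[[0,0,0,0,0,0,-0.3],[0,0,0,0,0,0,-0.3],[0,0,0,0,0,0,-0.3],[0,0,0,0,0,0,-0.3],[0,0,0,0,0,0,-0.3]]'
python3 - <<'E'
from h import *
for n in ('side','top'):
  c=cam(n); print(n)
  for o in lids(c,amax=3000): print(*o) if .36<np.hypot(*o[1])<.75 else 0
E
```

```text
time_s: 16.75
tcp_pos: [0.6068, 0.0108, 0.0449]
ee_rot: [-3.138, -0.0, 1.583]
contact_force: [-0.6, 0.9, -0.3]
width: 0.404
grasp_force: 15.0
time_s: 17.25
tcp_pos: [0.6086, 0.0108, 0.0471]
ee_rot: [3.141, 0.0, 1.583]
contact_force: [-0.1, 0.6, -0.3]
width: 0.647
grasp_force: 0.0
time_s: 17.75
tcp_pos: [0.5203, 0.0105, 0.1492]
ee_rot: [3.135, 0.001, 1.583]
contact_force: [0.5, -0.7, -0.9]
width: 0.646
grasp_force: 0.0
time_s: 18.25
tcp_pos: [0.4117, -0.1902, 0.147]
ee_rot: [-3.142, 0.0, 1.583]
contact_force: [0.7, -0.5, 0.2]
width: 0.648
grasp_force: 0.0
time_s: 18.75
tcp_pos: [0.3844, -0.3514, 0.1473]
ee_rot: [3.14, 0.004, 1.58]
contact_force: [-0.4, 0.8, 0.6]
width: 0.65
grasp_force: 0.0
time_s: 19.25
tcp_pos: [0.3846, -0.3454, 0.1467]
ee_rot: [-3.142, -0.0, 1.584]
contact_force: [-0.1, -0.2, 0.3]
width: 0.65
grasp_force: 0.0
side
[411.9 128.7] [ 0.1842 -0.7079] 51.9
[308.3 153.2] [ 0.4886 -0.3667] 29.2
[250.8 167.2] [ 0.6395 -0.1949] 60.1
[333.2 165.5] [ 0.3825 -0.3486] 46.0
[404.  191.4] [ 0.1257 -0.3447] 34.7
[185.2 287.3] [0.5602 0.3112] 52.5
[215.8 288.9] [0.4841 0.2743] 52.3
[146.3 307.2] [0.615  0.4082] 60.4
top
[188.6 178.4] [0.6212 0.1575] 36.3
[283.6 175.6] [ 0.6336 -0.1735] 30.6
[116.  179.3] [0.6166 0.4103] 21.9
[144.  194.5] [0.5632 0.3096] 49.6
[153.5 216.4] [0.4871 0.2727] 49.1
```

```bash
python3 -m pendant '[[0,0,-1.5,0,0,0,-0.3],[0,0,-3,0,0,0,-0.3],[0.0,0,-4.5,0,0,0,-0.3],[0,0,-5.36,0,0,0,-0.3],[0,0,-5.36,0,0,0,-0.3]]'
python3 -m pendant '[[0,0,0,0,0,0,1],[0,0,0,0,0,0,1],[0,0,0,0,0,0,1],[0,0,0,0,0,0,1],[0,0,0,0,0,0,1]]' 15
python3 -m pendant '[[0,0,1,0,0,0,1],[0,0,2.5,0,0,0,1],[0,0,4,0,0,0,1],[0,0,5.0,0,0,0,1],[0,0,5.0,0,0,0,1]]'
python3 -m pendant '[[0,1.8,0,0,0,0,1],[0.4,3.6,0,0,0,0,1],[1,5.4,0,0,0,0,1],[1.8,7.1,0,0,0,0,1],[2.8,8.7,0,0,0,0,1]]'
python3 -m pendant '[[1,1.6,0,0,0,0,1],[2.5,2.6,0,0,0,0,1],[4.2,3.4,0,0,0,0,1],[5.6,3.54,0,0,0,0,1],[6.1,3.54,0,0,0,0,1]]'
python3 -m pendant '[[0,0,0,0,0,0,1],[0,0,0,0,0,0,1],[0,0,0,0,0,0,1],[0,0,0,0,0,0,1],[0,0,0,0,0,0,1]]'
python3 - <<'E'
from h import *
c=cam('top')
for o in lids(c,.058,T=222): print(*o) if .36<np.hypot(*o[1])<.75 else 0
E
```

```text
time_s: 19.85
tcp_pos: [0.3827, -0.3442, 0.01]
ee_rot: [-3.138, -0.005, 1.583]
contact_force: [-0.7, 0.7, 0.2]
width: 0.645
grasp_force: 0.0
time_s: 20.35
tcp_pos: [0.3851, -0.3471, 0.014]
ee_rot: [3.14, 0.002, 1.583]
contact_force: [-0.6, 0.5, 7.4]
width: 0.406
grasp_force: 15.0
time_s: 20.85
tcp_pos: [0.3861, -0.3483, 0.1416]
ee_rot: [3.137, 0.006, 1.583]
contact_force: [0.4, 0.2, 0.1]
width: 0.403
grasp_force: 15.0
time_s: 21.35
tcp_pos: [0.4531, -0.1264, 0.1368]
ee_rot: [-3.14, -0.001, 1.582]
contact_force: [1.2, -0.7, 0.7]
width: 0.402
grasp_force: 15.0
time_s: 21.85
tcp_pos: [0.6097, -0.039, 0.1367]
ee_rot: [3.14, 0.0, 1.585]
contact_force: [-0.0, -0.8, -0.8]
width: 0.403
grasp_force: 15.0
time_s: 22.35
tcp_pos: [0.6058, -0.0405, 0.1378]
ee_rot: [-3.141, 0.0, 1.582]
contact_force: [0.3, 0.2, -0.3]
width: 0.402
grasp_force: 15.0
[223.8 173. ] [0.6332 0.0328] 63.9
[197.2 168.2] [0.6497 0.1241] 25.8
[144.  194.5] [0.5567 0.3011] 45.3
[260.5 194.9] [ 0.5578 -0.0924] 30.3
[153.4 216.4] [0.4821 0.2653] 44.3
[341.8 216.4] [ 0.4865 -0.3634] 22.2
```

```bash
python3 -m pendant '[[0.08,0,-1,0,0,0,1],[0.08,0,-2,0,0,0,1],[0.08,0,-3,0,0,0,1],[0.08,0,-3.62,0,0,0,1],[0.08,0,-3.62,0,0,0,1]]'
python3 -m pendant '[[0,0,0,0,0,0,1],[0,0,0,0,0,0,0],[0,0,0,0,0,0,-0.3],[0,0,0,0,0,0,-0.3],[0,0,0,0,0,0,-0.3]]'
python3 -m pendant '[[0,0,1,0,0,0,-0.3],[0,0,2,0,0,0,-0.3],[0,0,3.5,0,0,0,-0.3],[-1.8,0,5.5,0,0,0,-0.3],[-3.6,0,6.5,0,0,0,-0.3]]'
python3 -m pendant '[[-1.8,0,0.3,0,0,0,-0.3],[-3.6,0,0.6,0,0,0,1],[-3.6,0,0.6,0,0,0,1],[-3.6,0,0.6,0,0,0,1],[-3.6,0,0.6,0,0,0,1]]'
python3 - <<'E'
from h import *
c=cam('top'); cv2.imwrite('pics/t4.png',cv2.resize(c['img'][80:270,110:370],None,fx=3,fy=3,interpolation=cv2.INTER_CUBIC)[:,:,::-1])
c=cam('side'); cv2.imwrite('pics/s4.png',cv2.resize(c['img'][140:260,170:290],None,fx=5,fy=5,interpolation=cv2.INTER_CUBIC)[:,:,::-1])
E
```

```text
time_s: 22.9
tcp_pos: [0.6072, -0.0401, 0.0454]
ee_rot: [-3.138, -0.001, 1.583]
contact_force: [-0.7, 0.3, 0.8]
width: 0.406
grasp_force: 15.0
time_s: 23.4
tcp_pos: [0.609, -0.0402, 0.0477]
ee_rot: [3.141, 0.0, 1.583]
contact_force: [-0.8, 0.2, 0.2]
width: 0.651
grasp_force: 0.0
time_s: 23.9
tcp_pos: [0.5353, -0.0405, 0.202]
ee_rot: [3.138, 0.001, 1.583]
contact_force: [-0.5, -1.0, 0.8]
width: 0.647
grasp_force: 0.0
time_s: 24.4
tcp_pos: [0.4453, -0.0404, 0.215]
ee_rot: [3.14, 0.0, 1.583]
contact_force: [-0.1, -0.4, -0.4]
width: 0.329
grasp_force: 0.0
```

View pics/t4.png

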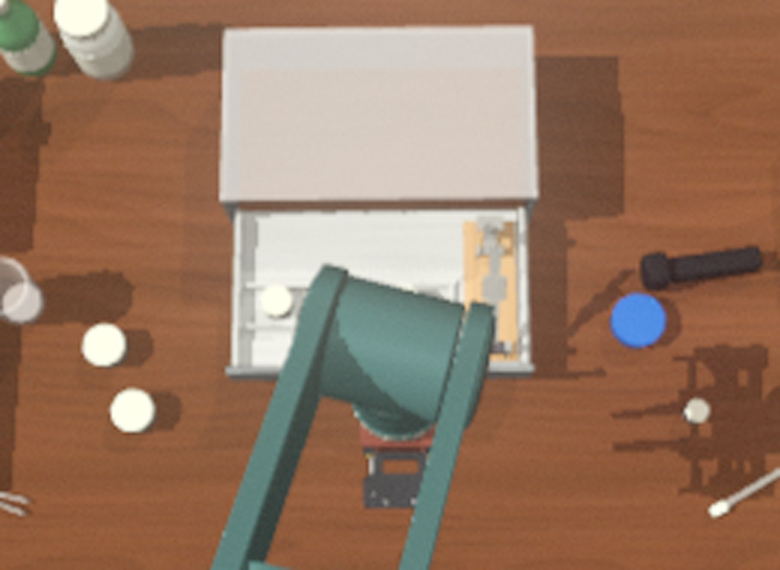

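View pics/s4.png

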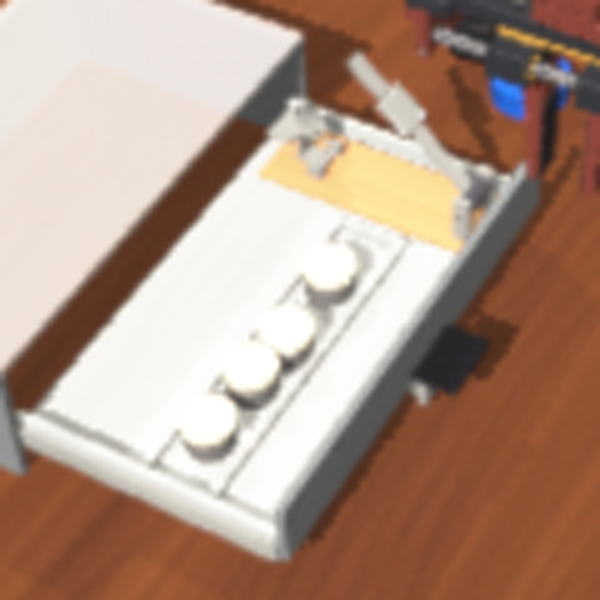

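The side view shows all four tubs standing in the trough at crop (210,420), (253,370), (290,325) and (330,265). The trap pad is at (402,107) and the hinge at (480,185).

Run:
```python
from h import *
s=cam('side'); t=cam('top')
S=lambda u,v:np.array([170+(u+.5)/5-.5,140+(v+.5)/5-.5]); T=lambda u,v:np.array([170+(u+.5)/5-.5,80+(v+.5)/5-.5])
def tri(a,b):
    X=cv2.triangulatePoints(s['camera_matrix']@np.c_[s['R'],s['t']],t['camera_matrix']@np.c_[t['R'],t['t']],a,b).ravel(); return (X[:3]/X[3]).round(4)
print('pad',tri(S(402,107),T(523,480)))
print('tip',tri(S(358,62),T(523,402)))
print('hinge',tri(S(473,183),T(523,577)))
print('catch',tri(S(320,135),T(517,385)))
for a in [(210,420),(253,370),(290,325),(330,265)]: print(ray(s,S(*a),.058)[0])
print('lever',[ray(t,[170+(u+.5)/5-.5,160+(v+.5)/5-.5],.05)[0].round(4) for u,v in [(298,236),(370,280)]], 'panel',ray(t,[203.5,202.5],.08))
print('leverside',ray(s,S(455,357),.05))
```

```text
pad [ 0.6096 -0.1357  0.1167]
tip [ 0.65   -0.1361  0.1411]
hinge [ 0.5553 -0.1378  0.0697]
catch [ 0.6852 -0.1372  0.0585]
[0.60351509 0.11034055 0.058     ]
[0.60203508 0.06433941 0.058     ]
[0.60158512 0.02157143 0.058     ]
[ 0.606285   -0.03544207  0.058     ]
lever [array([0.5178, 0.013 , 0.05  ]), array([ 0.4882, -0.0359,  0.05  ])] panel [[0.52654174 0.09661735 0.08      ]]
leverside [[ 0.50050483 -0.01220269  0.05      ]]
```

```bash
python3 -m pendant '[[1.3,-0.8,0,0,0,0,1],[2.6,-1.6,0,0,0,0,1],[3.9,-2.4,0,0,0,0,1],[5.2,-3.2,0,0,0,0,1],[6.2,-3.86,0,0,0,0,1]]'
python3 -m pendant '[[0,0,-0.8,0,0,0,1],[0,0,-1.6,0,0,0,1],[0,0,-2.4,0,0,0,1],[0,0,-2.6,0,0,0,1],[0,0,-2.6,0,0,0,1]]'
python3 - <<'E'
from h import *
c=cam('side'); cv2.imwrite('pics/s5.png',cv2.resize(c['img'][110:230,190:310],None,fx=5,fy=5,interpolation=cv2.INTER_CUBIC)[:,:,::-1])
E
```

```text
time_s: 25.1
tcp_pos: [0.6012, -0.1379, 0.2138]
ee_rot: [3.142, 0.0, 1.583]
contact_force: [0.2, 0.3, 0.8]
width: 0.007
grasp_force: 0.0
time_s: 25.6
tcp_pos: [0.5984, -0.1364, 0.1483]
ee_rot: [-3.139, -0.001, 1.583]
contact_force: [0.4, 0.3, 1.0]
width: 0.003
grasp_force: 0.0
```

View pics/s5.png

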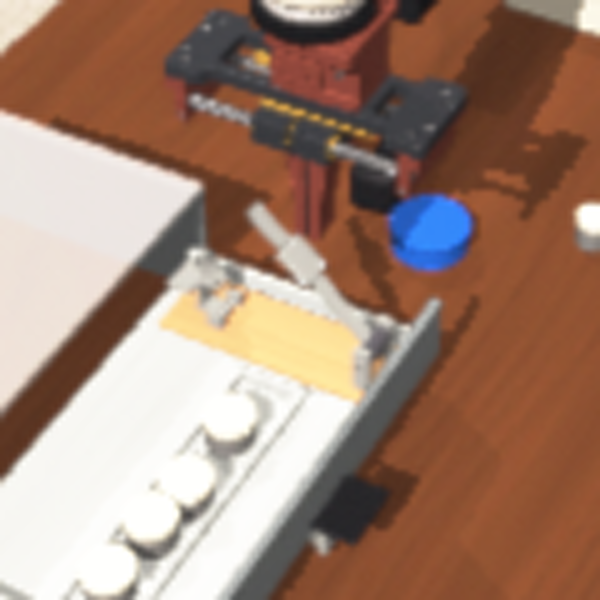

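The closed fingertips at (308,235) are just above the pad at (300,258). I'll press along the arc.

```bash
python3 -m pendant '[[0,0,-1.3,0,0,0,1],[0.5,0,-1.9,0,0,0,1],[0.7,0,-2.3,0,0,0,1],[0.85,0,-2.65,0,0,0,1],[0.95,0,-3.1,0,0,0,1]]'
python3 -m pendant '[[0.1,0,-0.25,0,0,0,1],[0.12,0,-0.45,0,0,0,1],[0.12,0,-0.6,0,0,0,1],[0.12,0,-0.7,0,0,0,1],[0.12,0,-0.7,0,0,0,1]]'
```

```text
time_s: 26.15
tcp_pos: [0.6229, -0.1366, 0.0726]
ee_rot: [3.141, 0.0, 1.583]
contact_force: [-5.7, 1.4, 6.3]
width: 0.007
grasp_force: 3.4
time_s: 26.65
tcp_pos: [0.6255, -0.1367, 0.0571]
ee_rot: [3.141, 0.0, 1.583]
contact_force: [-8.0, 2.5, 20.2]
width: 0.007
grasp_force: 9.4
```

```bash
python3 -m pendant '[[0,0,0.2,0,0,0,1],[0,0,0.4,0,0,0,1],[-0.05,0,0.8,0,0,0,1],[-0.1,0,2,0,0,0,1],[-0.5,0,3.5,0,0,0,1]]'
python3 -m pendant '[[-1,0,1.2,0,0,0,1],[-2.5,0.5,2,0,0,0,1],[-4,1.5,2,0,0,0,1],[-5.6,2.5,2,0,0,0,1],[-7.2,3,2,0,0,0,1]]'
python3 - <<'E'
from h import *
c=cam('side'); cv2.imwrite('pics/s6.png',cv2.resize(c['img'][130:250,170:290],None,fx=5,fy=5,interpolation=cv2.INTER_CUBIC)[:,:,::-1])
E
```

```text
time_s: 27.15
tcp_pos: [0.6138, -0.1367, 0.1421]
ee_rot: [3.141, -0.0, 1.583]
contact_force: [0.3, 0.3, 0.6]
width: 0.002
grasp_force: 0.0
time_s: 27.65
tcp_pos: [0.4325, -0.0605, 0.1928]
ee_rot: [3.138, 0.0, 1.583]
contact_force: [0.3, 0.7, 0.6]
width: 0.006
grasp_force: 0.0
```

View pics/s6.png

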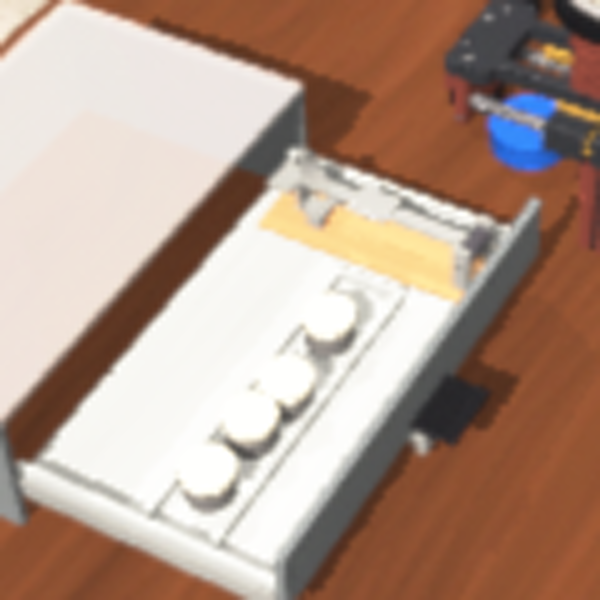

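The trap is hooked: the arm lies level with its end at the catch, crop (290,180), and the four tubs still stand. I'll go to the lever.

```bash
python3 -m pendant '[[0.9,0.65,-1,0,0,0,1],[1.8,1.3,-2,0,0,0,1],[2.66,1.95,-3,0,0,0,1],[2.66,1.95,-3.6,0,0,0,1],[2.66,1.95,-3.6,0,0,0,1]]'
python3 -m pendant '[[0,0,0,0,0,0,1],[0,0,0,0,0,0,1],[0,0,0,0,0,0,1],[0,0,0,0,0,0,1],[0,0,0,0,0,0,1]]'
python3 - <<'E'
from h import *
c=cam('side'); cv2.imwrite('pics/s7.png',cv2.resize(c['img'][130:250,190:310],None,fx=5,fy=5,interpolation=cv2.INTER_CUBIC)[:,:,::-1])
E
```

```text
time_s: 28.2
tcp_pos: [0.4996, -0.0124, 0.1006]
ee_rot: [-3.14, -0.0, 1.584]
contact_force: [-0.4, -0.0, 0.1]
width: 0.005
grasp_force: 0.0
time_s: 28.7
tcp_pos: [0.4997, -0.0131, 0.1026]
ee_rot: [3.141, 0.0, 1.582]
contact_force: [0.3, -0.1, 0.8]
width: 0.007
grasp_force: 0.0
```

View pics/s7.png

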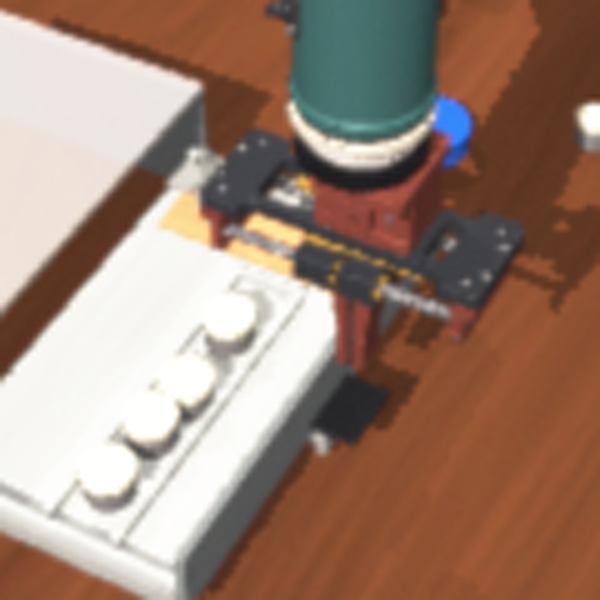

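The fingers at (355,365) are over the lever at (350,405), clear of the panel. I'll press.

```bash
python3 -m pendant '[[0,0.04,-0.7,0,0,0,1],[0,0.04,-1.4,0,0,0,1],[0,0.04,-2,0,0,0,1],[0,0.04,-2.3,0,0,0,1],[0,0.04,-2.55,0,0,0,1]]'
python3 -m pendant '[[0,0,0,0,0,0,1],[0,0,0,0,0,0,1],[0,0,0,0,0,0,1],[0,0,0,0,0,0,1],[0,0,0,0,0,0,1]]'
```

```text
time_s: 29.25
tcp_pos: [0.5, -0.012, 0.0391]
ee_rot: [3.141, 0.0, 1.583]
contact_force: [-5.8, 4.0, 77.8]
width: 0.004
grasp_force: 39.3
time_s: 29.75
tcp_pos: [0.5021, -0.0119, 0.0402]
ee_rot: [3.136, 0.0, 1.582]
contact_force: [-0.0, 1.6, 12.6]
width: 0.004
grasp_force: 6.3
```

```bash
python3 -m pendant '[[0.2,0,0,0,0,0,1],[0.5,0.01,0,0,0,0,1],[0.8,0.01,0,0,0,0,1],[1.1,0.015,0,0,0,0,1],[1.4,0.02,0,0,0,0,1]]'
python3 -m pendant '[[0.4,0,0,0,0,0,1],[0.8,0.01,0,0,0,0,1],[1.2,0.015,0,0,0,0,1],[1.6,0.02,0,0,0,0,1],[2,0.025,0,0,0,0,1]]'
```

```text
time_s: 30.25
tcp_pos: [0.5354, -0.0114, 0.0402]
ee_rot: [3.14, 0.0, 1.583]
contact_force: [-3.7, 1.2, 15.0]
width: 0.006
grasp_force: 7.8
time_s: 30.75
tcp_pos: [0.5853, -0.0107, 0.0402]
ee_rot: [3.14, 0.0, 1.583]
contact_force: [-3.2, 1.1, 13.4]
width: 0.004
grasp_force: 7.0
```

```bash
python3 -m pendant '[[0.4,0,0,0,0,0,1],[0.8,0.01,0,0,0,0,1],[1.2,0.015,0,0,0,0,1],[1.6,0.02,0,0,0,0,1],[2,0.025,0,0,0,0,1]]'
python3 -m pendant '[[0.4,0,0,0,0,0,1],[0.8,0.01,0,0,0,0,1],[1.1,0.015,0,0,0,0,1],[1.4,0.02,0,0,0,0,1],[1.7,0.025,0,0,0,0,1]]'
python3 -m pendant '[[0.1,0,0,0,0,0,1],[0.2,0,0,0,0,0,1],[0.3,0,0,0,0,0,1],[0.4,0,0,0,0,0,1],[0.5,0,0,0,0,0,1]]'
```

```text
time_s: 31.25
tcp_pos: [0.6351, -0.01, 0.0403]
ee_rot: [3.141, -0.0, 1.583]
contact_force: [-3.9, 0.9, 12.2]
width: 0.004
grasp_force: 6.2
time_s: 31.75
tcp_pos: [0.6776, -0.0094, 0.0403]
ee_rot: [3.141, -0.0, 1.583]
contact_force: [-4.0, 1.3, 11.1]
width: 0.008
grasp_force: 5.6
time_s: 32.25
tcp_pos: [0.6836, -0.0093, 0.0401]
ee_rot: [-3.13, -0.0, 1.583]
contact_force: [-21.5, -0.4, 28.7]
width: 0.001
grasp_force: 13.9
```

```bash
python3 -m pendant '[[0,0,0,0,0,0,1],[0,0,0,0,0,0,1],[0,0,0,0,0,0,1],[0,0,0,0,0,0,1],[0,0,0,0,0,0,1]]'
python3 - <<'E'
from h import *
c=cam('side'); cv2.imwrite('pics/s8.png',cv2.resize(c['img'][120:260,110:270],None,fx=4,fy=4,interpolation=cv2.INTER_CUBIC)[:,:,::-1])
E
```

```text
time_s: 32.75
tcp_pos: [0.6835, -0.0093, 0.0401]
ee_rot: [-3.131, -0.0, 1.583]
contact_force: [-16.8, -0.6, 23.3]
width: 0.003
grasp_force: 11.8
```

View pics/s8.png

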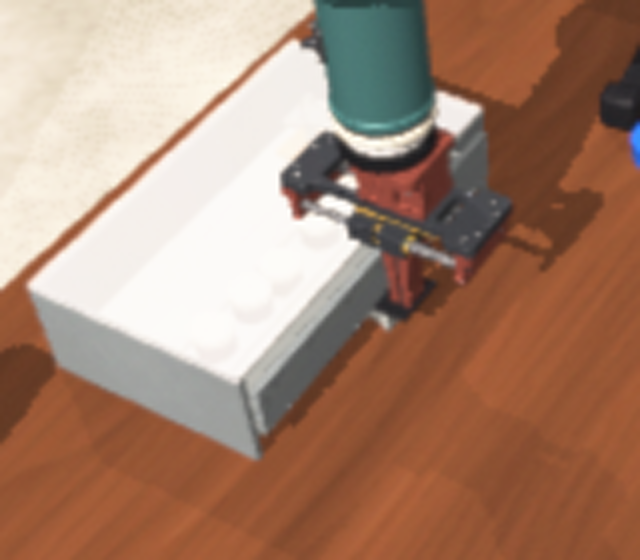

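The tray looks home, with its panel slightly inside the front edge and the tubs standing behind the clear roof. I'll ease off, retreat and check.

```bash
python3 -m pendant '[[-0.15,0,0,0,0,0,1],[-0.3,0,0.1,0,0,0,1],[-0.4,0,0.4,0,0,0,1],[-0.5,0,0.7,0,0,0,1],[-0.6,0,1.2,0,0,0,1]]'
python3 -m pendant '[[-0.8,0,1,0,0,0,1],[-2,0,2,0,0,0,1],[-3.6,-1.2,3,0,0,0,1],[-5.2,-2.4,4,0,0,0,1],[-6.8,-4,4,0,0,0,1]]'
python3 -m pendant '[[-1,-1.5,0,0,0,0,1],[-2,-3,0,0,0,0,1],[-3,-4.5,0,0,0,0,1],[-3,-6,0,0,0,0,1],[-3,-7.5,0,0,0,0,1]]'
python3 - <<'E'
from h import *
s=cam('side'); t=cam('top')
a=cv2.resize(s['img'][120:260,110:270],None,fx=3,fy=3,interpolation=cv2.INTER_CUBIC); b=cv2.resize(t['img'][80:200,170:310],None,fx=2.2,fy=3.5,interpolation=cv2.INTER_CUBIC)
cv2.imwrite('pics/fin.png',np.hstack([a,b])[:,:,::-1])
y=-.0092
for tr in(.170,.177,.185):
  for p in ([.503+tr-.016,0,.05],[.522+tr,-.1,.08]): 
    p[1]+=y; print(tr,proj(t,p).round(1),proj(s,p).round(1))
m=t['img'][:,237].astype(int).sum(1); print(list(zip(range(140,185),m[140:185])))
E
```

```text
time_s: 33.3
tcp_pos: [0.673, -0.0095, 0.0681]
ee_rot: [-3.139, -0.0, 1.583]
contact_force: [0.1, -0.7, -0.6]
width: 0.006
grasp_force: 0.0
time_s: 33.8
tcp_pos: [0.5166, -0.098, 0.1698]
ee_rot: [3.138, 0.001, 1.585]
contact_force: [-0.1, -1.4, 0.1]
width: 0.002
grasp_force: 0.0
time_s: 34.3
tcp_pos: [0.4403, -0.2861, 0.1676]
ee_rot: [-3.141, -0.001, 1.582]
contact_force: [0.4, -0.3, 1.0]
width: 0.003
grasp_force: 0.0
0.17 [[236.3 167. ]] [[218.4 193.8]]
0.17 [[265.7 154.8]] [[225.  165.5]]
0.177 [[236.3 165. ]] [[216.6 193.1]]
0.177 [[265.7 152.8]] [[223.3 164.8]]
0.185 [[236.4 162.7]] [[214.5 192.2]]
0.185 [[265.7 150.5]] [[221.3 164. ]]
[(140, np.int64(655)), (141, np.int64(651)), (142, np.int64(656)), (143, np.int64(654)), (144, np.int64(655)), (145, np.int64(632)), (146, np.int64(563)), (147, np.int64(497)), (148, np.int64(491)), (149, np.int64(489)), (150, np.int64(427)), (151, np.int64(281)), (152, np.int64(286)), (153, np.int64(272)), (154, np.int64(240)), (155, np.int64(224)), (156, np.int64(223)), (157, np.int64(219)), (158, np.int64(223)), (159, np.int64(216)), (160, np.int64(213)), (161, np.int64(201)), (162, np.int64(208)), (163, np.int64(268)), (164, np.int64(308)), (165, np.int64(305)), (166, np.int64(306)), (167, np.int64(307)), (168, np.int64(289)), (169, np.int64(284)), (170, np.int64(286)), (171, np.int64(281)), (172, np.int64(281)), (173, np.int64(282)), (174, np.int64(290)), (175, np.int64(275)), (176, np.int64(274)), (177, np.int64(273)), (178, np.int64(275)), (179, np.int64(281)), (180, np.int64(303)), (181, np.int64(321)), (182, np.int64(322)), (183, np.int64(310)), (184, np.int64(308))]
```

View pics/fin.png

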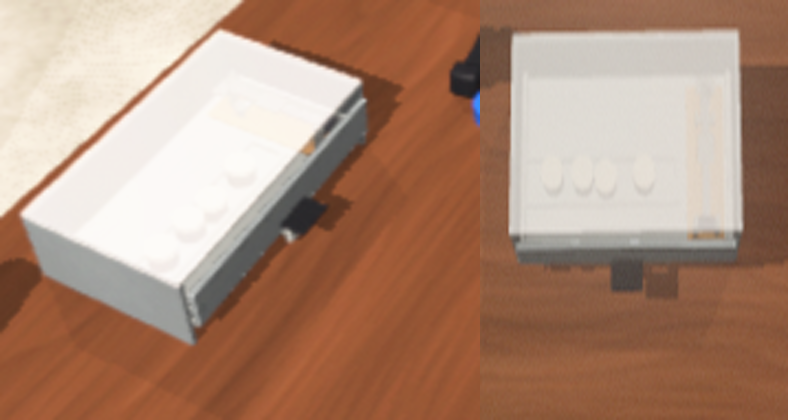

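The lever edge is at row 162.5 and the panel edge at row 150.5. Both match 0.185 m, which is fully home. The four tubs stand behind the clear roof and the trap lies flat. Handing in.

```bash
python3 -c "from workcell import r; print(r.hand_in())"
```

```text
the job is handed in; nothing more can be done
None
```

The job is handed in: all four medium tubs stand in the trough, the trap is set and the tray is fully home in the last pictures; no verdict was returned.

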